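# Open the step bin for full hands and let its lid down softly

### The arm

A 7-joint arm with a two-finger parallel gripper is mounted at the origin on the work surface. World frame = base frame: x ahead of the robot, y to its left, z up, the work surface at z = 0. Lengths are in m, angles in degrees, forces in N, time in s.
With the tool pointing down it reaches from about 0.425 to 0.875 m from the base axis. Payload 4.7 kg.
Tool frame: the origin (TCP) lies on the mounting face of the last link; the fingertips stand 182 mm ahead of it and the grasp point (between the pads) lies env.grip_depth ahead of it (env.grip_depth is the distance from the TCP to the grasp point, in m); x points along the fingers, y is the direction in which the jaws open and shut, and the axes are right-handed (so a half turn about x gives the same grasp; the last joint's range is limited). The gripper opens to 87 mm and grips with 3 to 60 N. Pads are 19 mm wide; open, the fingers measure 117 mm over their backs; the gripper's body (75 mm by 190 mm) begins 51 mm behind the grasp point.
Start: joints at [0.808, 18.392, -4.016, 83.108, 1.295, 78.541, -3.26], TCP at [0.65, -0, 0.405] pointing down, gripper open.
Joint ranges: [-163.93, 163.93], [-17.29, 119.83], [-79.2, 71.16], [3.27, 140.29], [-89.18, 269.18], [5.43, 117.66], [-154.24, 154.24]. Speed limits (degrees/s): [147.25, 147.25, 180, 180, 180, 180, 180].

### API

Orientations are given as [roll, pitch, yaw] about the fixed x, y, z axes, in that order (R = Rz(yaw) Ry(pitch) Rx(roll)).
In Python, from cell import sensors, viewer, env gives the robot as it stands.
- The arm moves only by the tool carry_out, never from a script. Its argument "moves" is a list of rows, each a list of 4 numbers: the shift along the world's x, y, z in cm, then the turn about the world's z in rad. In form: [[tx, ty, tz, spin], ...]. A call has 1 to 12 rows; each row shifts and turns the pose as measured when the row begins; what a row does not reach is not made up. A row lasts 1/10 s, in which the tool goes at most 50 mm and 8.59 degrees, less where a joint would pass 70% of its speed; a pose out of reach is approached as far as the arm can. A call with a gripper value outside its range is refused whole. "hand" is the finger opening in cm, from 0 to 8.7, set as the call begins (left out, the last holds). The fingers move at their own pace and stop on an object; "force" is the grip in N (left out, the last holds). Time passes only in rows, so rows that do not move let the fingers close. It gives the time, the measured TCP pose, the force and the opening at its end, in the units of the state.
- sensors.get_obs(): the state, without advancing time (a new reading comes with each control period).
- viewer.read_camera(name): name is "scene" or "side" or "wrist"; returns the picture (420x560x3 uint8, red, green, blue); there is no depth.
- viewer.camera_model(name): a dict with "K" (3x3 intrinsics, pixels), "extrinsics" (4x4, takes a point from world to camera coordinates). Camera axes: x right, y down, z forward; pixel columns grow to the right and rows downward; lengths in m; the calibration is good to about 2 mm. A picture is of the moment at which its call begins: read the wrist's pose just before it. camera_model takes no time and is no camera call; for the wrist camera it gives the pose at the moment of the call.
- env.sign_off(): hands the job in, once; it reports no verdict.
The state is a dict: "time_s": time; "qpos": joint angles; "joint_velocities": joint speeds; "effort": joint torques, N m; "tool_pos": TCP position; "tool_rot": TCP orientation; "force": force on the tool from outside, world axes, zero at the start; "wrist_torque": the same for the moment, N m; "grip_width": finger opening in m.
Only numpy, scipy, OpenCV 4.12 (cv2) and the standard library are available. Lean on these libraries where they do the work, as an engineer would, in place of code of your own. Each camera call takes 0.05 s, during which the arm holds its last target. There are 200 camera calls.

### The job

My hands are full of dry clay trimmings: with a fingertip press the pedal of the round step bin all the way down so that its lid stands wide open, and keep it down for three seconds while I drop them in. Then ease the pedal up slowly, staying on it until the lid is fully shut, so that the lid never drops or slams. Do not shove or tip the bin, and leave the square bin and the other things on the counter as they are.

Things in the scene. Friction and masses are not known exactly. Their poses are not given: they have to be found in the camera images.
- round_bin: the round step bin, loose on the counter, 2.6 kg in all, steel with a black plastic base, 154 mm across (158 mm at the lid) and 237 mm high with its lid shut. Origin at the centre of its underside, z up; its -x axis points out of its front, where the pedal is; the lid's hinge and a black rod channel are at its back (+x). The foot's front wall stands 77 mm in front of the axis
- round_pedal: pedal of the round bin: a black ribbed plate 80 mm wide that sticks out 61 mm from the foot of the bin's front, pivoting inside the base. Origin on its pivot, 35 mm in front of the bin's axis and 22 mm above the counter; x and y axes as the bin's at rest. It rises outwards by 0.155 rad at rest and is pressed down through 0.31 rad to a firm stop, where it slopes down as much. It takes about 4 to 8 N at the pad, and springs back when let go
- round_pad (a point): the place to press, on the top face of the round bin's pedal, mid-width, 46 mm in front of the bin's wall and 15 mm from the pedal's front edge; 39 mm above the counter at rest and 11 mm when fully down (28 mm of nearly vertical travel)
- round_lid (a joint): opening angle of the round bin's lid: 0 shut, 1.30 rad wide open. It is geared to the pedal (4.2 times the pedal's angle, so 1 mm at the pad turns it about 0.046 rad) and has no damper: it falls shut by its own weight when the pedal is let go
- round_lid_edge (a point): front edge of the round bin's lid, just above the pedal, 221 mm above the counter when shut; the lid swings up and back, away from the pedal
- square_bin: a second step bin with a rectangular body (146 mm deep, 170 mm wide, 230 mm high), of the same materials and with the same kind of pedal; to be left alone. Origin at the centre of its underside; its front faces its -x axis. It stands about 0.3 to 0.5 m to one side of the round bin, left or right
- square_lid (a joint): opening angle of the square bin's lid, 0 shut
- tub: small white lidded glaze tub, 66 mm across and 46 mm high, standing nearer the robot than the bins; origin at the centre of its underside
- slat: loose wooden rolling slat, 180 x 25 x 8 mm, lying between the bins along its x axis; origin at the centre of its underside
- tool_tin: white tin of brushes and sticks, 72 mm across, 110 mm high, the sticks up to 220 mm, off to the right; origin at the centre of its underside
Mind the look-alikes: they are no part of the job. Leave any purple or red look-alike of the round_bin alone.

How it is judged (in metres and radians):
On the way, in this order (a step that is already met when the one before it is completed fails the run):
1. the round bin's lid is held wide open (over 1.1 rad) by a finger on the pedal for 2.5 s on end (value of joint round_lid above 1.1 rad and contact force between the fingers and round_pedal above 0.5 N), for 2.5 s.
2. the lid is shut again (value of joint round_lid below 0.05 rad), for 0.2 s.
At the end, for the whole second after the job is handed in: the round bin's lid is shut (within 0.05 rad) and the bin stands upright and still within 25 mm of where it was; the square bin is shut, and it, the tub, the slat and the tin are within 20 mm of where they were (value of joint each of round_lid, square_lid below 0.05 rad and distance of round_bin from where it was at the start of the episode below 0.025 m and angle between round_bin's own z axis and vertical below 0.05 rad and linear speed of round_bin below 0.02 m/s and distance of each of square_bin, tub, slat, tool_tin from where it was at the start of the episode below 0.02 m); the robot touches nothing.
It fails at once if the lid falls or slams: it closes faster than 2 rad/s (its front edge at about 0.35 m/s) (velocity of joint round_lid below -2 rad/s).
It fails at once if the round bin is shoved or lifted (moved over 30 mm) or tipped (over 0.12 rad) (distance of round_bin from where it was at the start of the episode above 0.03 m or angle between round_bin's own z axis and vertical above 0.12 rad).
It fails at once if the square bin's lid is opened (over 0.15 rad) (value of joint square_lid above 0.15 rad).
It fails at once if the square bin, tub, slat or tin is shoved, lifted or knocked over (distance of any of square_bin, tub, slat, tool_tin from where it was at the start of the episode above 0.03 m or angle between any of tub, tool_tin's own z axis and vertical above 0.3 rad).
It also fails if it takes over 58 s, if anything falls off the work surface, if the arm or the gripper's body presses on something with over 40 N, if the wrist force passes 120 N, or if a joint passes its speed limit or range.

## Working session

There is one attempt and no reset: what is moved stays moved. The work goes in short steps, Python scripts to look and compute and a tool call to move; the robot and the scene stay as the last step left them, time stands still between calls to the robot, and variables do not carry over. Pictures are saved under pics/ and viewed, about 8 in all and at most 12, crops included, and the job is handed in when it is done.

Besides the shell and the picture viewer there is one more tool, called after "Emit:" by a JSON object that holds its "name" and its "arguments", one argument or row to a line. carry_out: Moves the arm, as the interface text tells. Its arguments: {"type":"object","properties":{"moves":{"type":"array"},"hand":{"type":"number"},"force":{"type":"number"}},"required":["moves"]}

```bash
mkdir -p pics
cat > h.py <<'E'
import numpy as np, cv2
from cell import sensors, viewer, env
def shot(n,f):
    im=viewer.read_camera(n); cv2.imwrite('pics/'+f,im[:,:,::-1]); return im
def ray(m,u,v):
    E=np.array(m['extrinsics']);R=E[:3,:3];t=E[:3,3]
    return -R.T@t, R.T@np.linalg.solve(np.array(m['K']),[u,v,1.])
def onz(m,u,v,z):
    o,d=ray(m,u,v); return o+d*(z-o[2])/d[2]
def proj(m,p):
    E=np.array(m['extrinsics']);c=E[:3,:3]@np.array(p)+E[:3,3];q=np.array(m['K'])@c;return q[:2]/q[2]
E
python3 - <<'E'
from h import *
for n in ('scene','side'):
    shot(n,n+'0.png'); m=viewer.camera_model(n); print(n,ray(m,280,210))
o=sensors.get_obs();print(o['time_s'],o['tool_pos'],o['tool_rot'],o['force'],o['grip_width'],env.grip_depth)
E
```

```text
scene (array([ 0.78658633, -0.6092975 ,  1.58700828]), array([-0.1436616 ,  0.2497754 , -0.95772905]))
side (array([ 0.98703963, -0.3968345 ,  1.57474983]), array([-0.28541541,  0.10571329, -0.95285057]))
0.1 [ 6.49820789e-01 -5.01938195e-06  4.03785057e-01] [ -87.4591494    89.90306421 -177.45526624] [-0.17753088 -0.29078525 -0.40072525] 0.08718429894294034 0.1635
```

View pics/scene0.png

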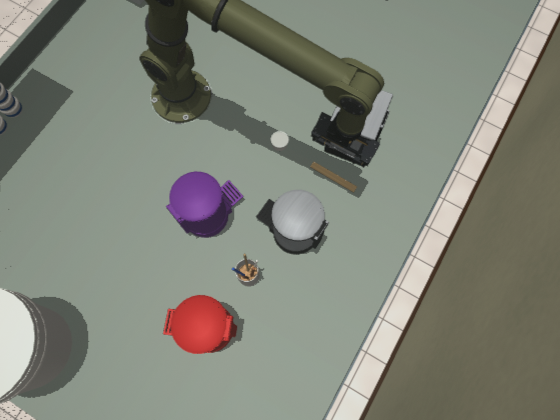

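View pics/side0.png

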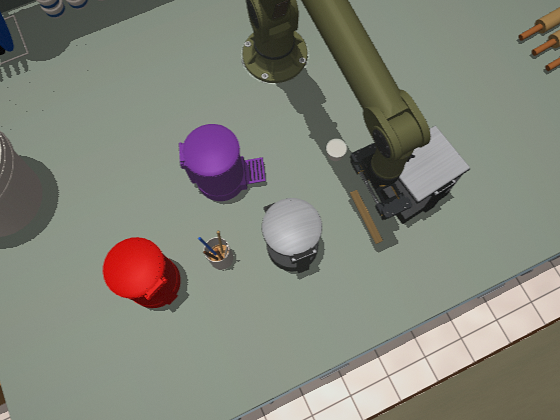

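The candidates are:
- a purple round bin at scene (200,197)
- a red round bin at (200,323)
- a steel round bin at (298,215), with a black pedal at (265,210)
- a steel square bin under the gripper at (375,115)

The steel round one fits the description, since the purple and red bins are the named look-alikes. I'll crop it to confirm and measure it.

Run:
```python
from h import *
for n,c in (('scene',(298,215)),('side',(292,228))):
    im=cv2.imread(f'pics/{n}0.png'); m=viewer.camera_model(n)
    hsv=cv2.cvtColor(im,cv2.COLOR_BGR2HSV)
    k=((hsv[...,1]<25)&(hsv[...,2]>110)).astype(np.uint8)
    k=cv2.morphologyEx(k,cv2.MORPH_OPEN,np.ones((3,3),np.uint8))
    _,l=cv2.connectedComponents(k); b=(l==l[c[1],c[0]]).astype(np.uint8)
    ct=max(cv2.findContours(b,0,2)[0],key=cv2.contourArea)[:,0]
    P=np.array([onz(m,u,v,.221)[:2] for u,v in ct]).astype(np.float32)
    (xc,yc),r=cv2.minEnclosingCircle(P); print(n,'lid',xc,yc,r,ct.min(0),ct.max(0))
    print('axis base px',proj(m,[xc,yc,0]))
x0,y0=240,165
a=cv2.resize(cv2.imread('pics/scene0.png')[165:265,240:340],None,fx=4,fy=4,interpolation=2)
b=cv2.resize(cv2.imread('pics/side0.png')[185:285,240:340],None,fx=4,fy=4,interpolation=2)
cv2.imwrite('pics/crop0.png',np.hstack([a,b]))
```

```text
scene lid 0.6002492308616638 -0.12843480706214905 1.054253339767456 [0 0] [535 419]
axis base px [302.43052658 201.44631562]
side lid 0.5197710394859314 -0.490527480840683 0.6061919927597046 [ 0 37] [402 419]
axis base px [200.53761507 248.17149256]
```

View pics/crop0.png

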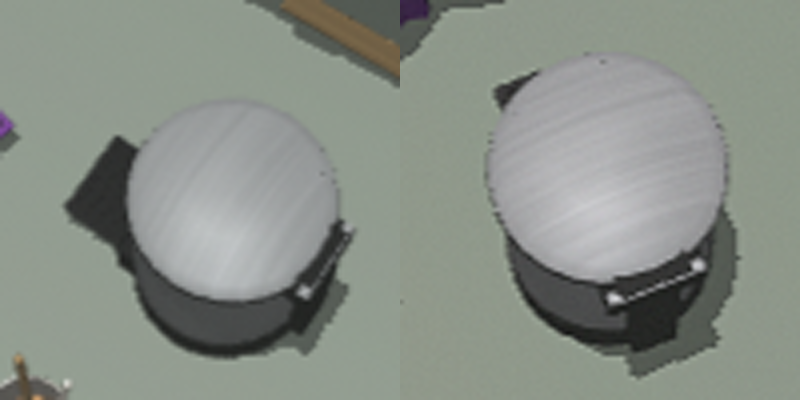

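The crop confirms the steel round bin. In the scene view the lid is centred near (298.2,214.6), the pedal's front corners are at (269.5,199.3) and (256.5,216.8), and the hinge is at the back right. In the side view the lid centre is near (291.7,227).

Run:
```python
from h import *
s=viewer.camera_model('scene');d=viewer.camera_model('side')
L=[onz(s,298.2,214.6,.225)[:2],onz(d,291.7,227,.225)[:2]];print('lid c',L)
print('diam',np.linalg.norm(onz(s,272,214,.221)-onz(s,324.5,214,.221)))
A=onz(s,269.5,199.25,.041);B=onz(s,256.5,216.75,.041);M=(A+B)/2
print(A,B,'width',np.linalg.norm(A-B))
c=np.mean(L,0);f=M[:2]-c;print('front dist (138)',np.linalg.norm(f),'yaw front',np.degrees(np.arctan2(f[1],f[0])))
e=(A-B)[:2];n=np.array([-e[1],e[0]]);n*=np.sign(n@f);print('edge normal',np.degrees(np.arctan2(n[1],n[0])))
# hinge bar ends side view
H=[onz(d,240+(u-400)/4,185+v/4,.215)[:2] for u,v in((614,299),(698,266))];h=c-np.mean(H,0);print('hinge front yaw',np.degrees(np.arctan2(h[1],h[0])),np.linalg.norm(h))
u=n/np.linalg.norm(n);print('pad from edge',M[:2]-u*.015,'from axis',c+u*.123)
for nme,p,z in (('tub',(280,139),.046),('tin',(248,272),.11),('slat1',(312,164),.008),('slat2',(355,188),.008),('purple ped',(236,190),.04),('sq lid',(380,105),.22)): print(nme,onz(s,*p,z))
```

```text
lid c [array([ 0.63624108, -0.23878397]), array([ 0.63844955, -0.23952526])]
diam 0.15703786892438726
[ 0.50431226 -0.19135103  0.041     ] [ 0.49850596 -0.26699702  0.041     ] width 0.07586849977022954
front dist (138) 0.13630211042044713 yaw front 175.80081438207853
edge normal 175.61080169764628
hinge front yaw 177.23341251992375 0.08210270804521787
pad from edge [ 0.51636511 -0.23032199] from axis [ 0.51470605 -0.2297413 ]
tub [0.42163526 0.01915904 0.046     ]
tin [ 0.58177074 -0.4482204   0.11      ]
slat1 [0.56086983 0.00869419 0.008     ]
slat2 [0.73583155 0.00662692 0.008     ]
purple ped [ 0.38784029 -0.22106767  0.04      ]
sq lid [0.67943957 0.21672534 0.22      ]
```

Run:
```python
from h import *
from scipy.spatial.transform import Rotation as Ro
o=sensors.get_obs();R=Ro.from_euler('xyz',o['tool_rot'],degrees=True).as_matrix();print(R.round(3))
m=viewer.camera_model('wrist');p,d=ray(m,280,210);print('cam in tool',R.T@(p-o['tool_pos']),'dir',R.T@d,m['K'])
```

```text
[[-0.002  1.     0.   ]
 [-0.     0.    -1.   ]
 [-1.    -0.002  0.   ]]
cam in tool [ 0.02050402 -0.00118716 -0.07561294] dir [ 9.63820779e-01 -1.45824684e-04  2.66659309e-01] [[317.66358178   0.         279.86734059]
 [  0.         317.66358178 212.40940423]
 [  0.           0.           1.        ]]
```

Emit:
{"name": "carry_out", "arguments": {
  "moves": [
    [0,0,4,0.15],
    [0,0,4,0.15],
    [-1.75,-2.85,0,0.15],
    [-1.75,-2.85,0,0.15],
    [-1.75,-2.85,0,0.15],
    [-1.75,-2.85,0,0.15],
    [-1.75,-2.85,0,0.15],
    [-1.75,-2.85,0,0.15],
    [-1.75,-2.85,0,0.15],
    [-1.75,-2.85,0,0.15],
    [0,0,0,0],
    [0,0,0,0]
  ],
  "hand": 0,
  "force": 10
}}

```text
time_s: 1.3
tool_pos: [0.5011, -0.2341, 0.4788]
tool_rot: [-122.3, 89.3, -126.5]
force: [0.3, 1.1, 0.3]
grip_width: 0.0026
```

Run:
```python
from h import *
o=sensors.get_obs();print(o['time_s'],o['tool_pos'],o['tool_rot'],o['force'],o['grip_width'],o['qpos'])
m=viewer.camera_model('wrist');im=viewer.read_camera('wrist')[:,:,::-1].copy()
for p in ([.515,-.230,.039],[.5014,-.229,.041],[.510,-.2295,.04]): 
    q=proj(m,p);print(q);cv2.circle(im,tuple(int(round(x)) for x in q),3,(0,0,255),-1)
cv2.imwrite('pics/w1.png',im)
```

```text
1.3 [ 0.50106749 -0.23409672  0.47878034] [-122.32448451   89.25349607 -126.52305626] [0.3418042  1.10915674 0.2968507 ] 0.0025743667354130553 [ 24.22470044   5.25618532  -2.34876925  90.34524721   0.9415736
  84.59234533 107.59658442]
[286.92640814 193.79317307]
[287.0034696  184.07570756]
[287.05490939 190.28240053]
```

View pics/w1.png

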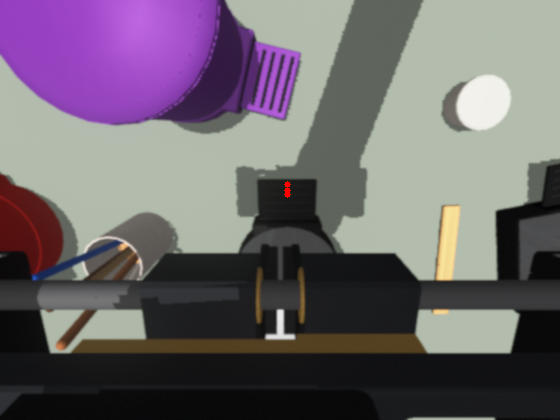

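The wrist view shows the pedal's front edge at row 180, columns 258 to 316. My predicted edge point is at (287,184), so the column agrees and the row is 4 px off. I'll convert that to metres.

Run:
```python
from h import *
m=viewer.camera_model('wrist')
im=cv2.imread('pics/w1.png');print(im[172:190,275].mean(1).round())
A=onz(m,258,180,.041);B=onz(m,316,180,.041);print(A,B,np.linalg.norm(A-B))
```

```text
[98. 98. 98. 98. 98. 95. 82. 56. 36. 31. 31. 31. 31. 32. 31. 31. 30. 29.]
[ 0.49277856 -0.26793643  0.041     ] [ 0.49827067 -0.19119462  0.041     ] 0.0769380771043924
```

Emit:
{"name": "carry_out", "arguments": {
  "moves": [
    [0.7,0.4,-2.0,0],
    [0,0,-2.5,0],
    [0,0,-2.5,0],
    [0,0,-2.5,0],
    [0,0,-2.5,0],
    [0,0,-2.5,0],
    [0,0,-2.5,0],
    [0,0,-2.0,0],
    [0,0,-1.5,0],
    [0,0,-1.5,0],
    [0,0,0,0],
    [0,0,0,0]
  ]
}}

```text
time_s: 2.55
tool_pos: [0.5155, -0.2132, 0.2487]
tool_rot: [-140.7, 89.5, -144.0]
force: [0.1, -0.3, 0.3]
grip_width: 0.0006
```

Run:
```python
from h import *
o=sensors.get_obs();print(o['time_s'],o['tool_pos'],o['tool_rot'],o['force'])
a=shot('scene','s2.png')[130:270,220:360];b=shot('side','d2.png')[150:290,220:360]
cv2.imwrite('pics/c2.png',cv2.resize(np.hstack([a,b])[:,:,::-1],(800,400),interpolation=2))
```

```text
2.55 [ 0.51554261 -0.21324002  0.24869808] [-140.65108306   89.468819   -143.98557853] [ 0.14836794 -0.33277821  0.25051595]
```

View pics/c2.png

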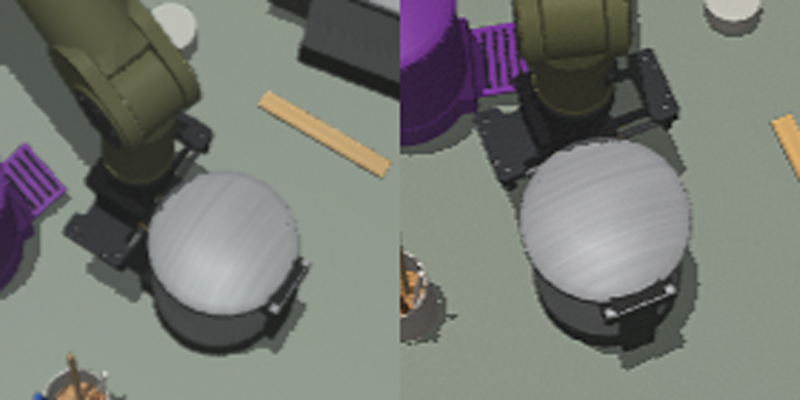

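Both views show the hand clear in front of the lid. It has drifted to (0.5155, -0.213), so I'll correct that before pressing.

Emit:
{"name": "carry_out", "arguments": {
  "moves": [
    [-0.4,-0.9,0,0],
    [-0.4,-0.8,0,0],
    [0,0,0,0],
    [0,0,0,0]
  ]
}}

```text
time_s: 3.05
tool_pos: [0.5075, -0.2331, 0.2521]
tool_rot: [-102.4, 89.5, -105.8]
force: [-0.3, 0.2, -0.6]
grip_width: 0.0009
```

Emit:
{"name": "carry_out", "arguments": {
  "moves": [
    [0,0.1,-0.7,0],
    [0,0,-0.7,0],
    [0,0,-0.5,0],
    [0,0,-0.3,0],
    [0,0,0,0]
  ]
}}

```text
time_s: 3.55
tool_pos: [0.5072, -0.2316, 0.2277]
tool_rot: [-108.1, 89.5, -111.6]
force: [-0.5, 0.8, -0.5]
grip_width: 0.0004
```

Emit:
{"name": "carry_out", "arguments": {
  "moves": [
    [0,0,-0.3,0],
    [0,0,-0.3,0],
    [0,0,-0.3,0],
    [0,0,-0.3,0],
    [0,0,-0.3,0]
  ]
}}

```text
time_s: 4.05
tool_pos: [0.5069, -0.2315, 0.2148]
tool_rot: [-126.6, 89.5, -130.0]
force: [-2.5, 1.1, 6.1]
grip_width: 0.0006
```

Emit:
{"name": "carry_out", "arguments": {
  "moves": [
    [0,0,-0.3,0],
    [0,0,-0.3,0],
    [0,0,-0.3,0],
    [0,0,-0.3,0],
    [0,0,-0.3,0]
  ]
}}

```text
time_s: 4.55
tool_pos: [0.5067, -0.2316, 0.2039]
tool_rot: [-134.9, 89.4, -138.4]
force: [-2.5, 1.3, 7.9]
grip_width: 0.0004
```

Run:
```python
from h import *
o=sensors.get_obs();print(o['time_s'],o['tool_pos'],o['force'])
a=shot('scene','s3.png')[130:270,220:360];b=shot('side','d3.png')[150:290,220:360]
cv2.imwrite('pics/c3.png',cv2.resize(np.hstack([a,b])[:,:,::-1],(800,400),interpolation=2))
```

```text
4.55 [ 0.50667603 -0.23156353  0.20389321] [-2.513068    1.27822845  7.91398454]
```

View pics/c3.png

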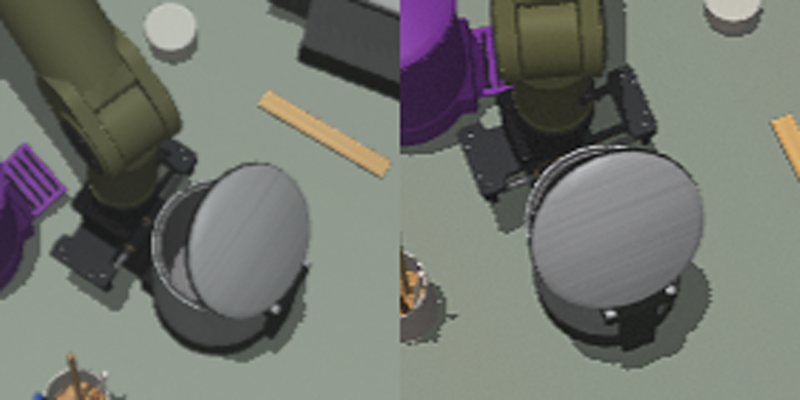

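The lid is opening, roughly half way, and the bin hasn't moved. I'll keep pressing down to the stop.

Emit:
{"name": "carry_out", "arguments": {
  "moves": [
    [0,0,-0.3,0],
    [0,0,-0.3,0],
    [0,0,-0.3,0],
    [0,0,-0.3,0],
    [0,0,-0.3,0],
    [0,0,-0.3,0]
  ]
}}

```text
time_s: 5.25
tool_pos: [0.5075, -0.2316, 0.1937]
tool_rot: [-135.7, 89.4, -139.2]
force: [-10.5, 3.8, 28.1]
grip_width: 0.0001
```

Emit:
{"name": "carry_out", "arguments": {
  "moves": [
    [0,0,-0.15,0],
    [0,0,-0.15,0],
    [0,0,-0.15,0]
  ]
}}

```text
time_s: 5.55
tool_pos: [0.5075, -0.2316, 0.1942]
tool_rot: [-138.9, 89.3, -142.4]
force: [-4.3, 0.9, 10.4]
grip_width: 0.0003
```

Run:
```python
from h import *
o=sensors.get_obs();print(o['time_s'],o['tool_pos'],o['force'])
a=shot('scene','s4.png')[130:270,220:360];b=shot('side','d4.png')[150:290,220:360]
cv2.imwrite('pics/c4.png',cv2.resize(np.hstack([a,b])[:,:,::-1],(800,400),interpolation=2))
```

```text
5.55 [ 0.50750338 -0.23163313  0.19419157] [-4.29118595  0.85776157 10.40294822]
```

View pics/c4.png

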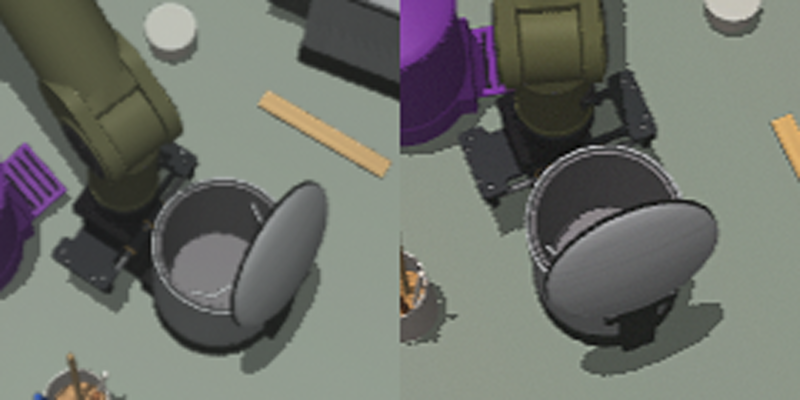

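The lid stands wide open with the bin in place. I'll hold it there a little over 3 s with steady pressure on the stop.

Emit:
{"name": "carry_out", "arguments": {
  "moves": [
    [0,0,-0.2,0],
    [0,0,-0.2,0],
    [0,0,-0.2,0],
    [0,0,-0.2,0],
    [0,0,-0.2,0],
    [0,0,-0.2,0],
    [0,0,-0.2,0],
    [0,0,-0.2,0],
    [0,0,-0.2,0],
    [0,0,-0.2,0],
    [0,0,-0.2,0],
    [0,0,-0.2,0]
  ]
}}

```text
time_s: 6.85
tool_pos: [0.5083, -0.2317, 0.1941]
tool_rot: [-149.6, 89.2, -153.1]
force: [-5.0, 2.4, 15.2]
grip_width: 0.0003
```

Emit:
{"name": "carry_out", "arguments": {
  "moves": [
    [0,0,-0.2,0],
    [0,0,-0.2,0],
    [0,0,-0.2,0],
    [0,0,-0.2,0],
    [0,0,-0.2,0],
    [0,0,-0.2,0],
    [0,0,-0.2,0],
    [0,0,-0.2,0],
    [0,0,-0.2,0],
    [0,0,-0.2,0],
    [0,0,-0.2,0],
    [0,0,-0.2,0]
  ]
}}

```text
time_s: 8.05
tool_pos: [0.509, -0.2317, 0.1941]
tool_rot: [-156.1, 89.0, -159.6]
force: [-6.5, 3.4, 14.3]
grip_width: 0.0006
```

Emit:
{"name": "carry_out", "arguments": {
  "moves": [
    [0,0,-0.2,0],
    [0,0,-0.2,0],
    [0,0,-0.2,0],
    [0,0,-0.2,0],
    [0,0,-0.2,0],
    [0,0,-0.2,0],
    [0,0,-0.2,0],
    [0,0,-0.2,0],
    [0,0,-0.2,0],
    [0,0,-0.2,0],
    [0,0,-0.2,0],
    [0,0,-0.2,0]
  ]
}}

```text
time_s: 9.25
tool_pos: [0.5097, -0.2318, 0.1942]
tool_rot: [-160.4, 88.8, -164.0]
force: [-5.5, 2.1, 14.1]
grip_width: 0.0002
```

Held for more than 3.6 s. Now I'll ease it up at about 1 mm per row.

Emit:
{"name": "carry_out", "arguments": {
  "moves": [
    [0,0,-0.1,0],
    [0,0,0,0],
    [0,0,0.05,0],
    [0,0,0.1,0],
    [0,0,0.1,0],
    [0,0,0.1,0]
  ]
}}

```text
time_s: 9.85
tool_pos: [0.5094, -0.2318, 0.1994]
tool_rot: [-161.7, 88.7, -165.2]
force: [-1.9, 2.1, 5.7]
grip_width: 0.0005
```

Emit:
{"name": "carry_out", "arguments": {
  "moves": [
    [0,0,0.08,0],
    [0,0,0.08,0],
    [0,0,0.08,0],
    [0,0,0.08,0],
    [0,0,0.08,0],
    [0,0,0.08,0]
  ]
}}

```text
time_s: 10.45
tool_pos: [0.5094, -0.2318, 0.2053]
tool_rot: [-163.0, 88.6, -166.5]
force: [-2.8, 0.3, 5.0]
grip_width: 0.0004
```

Emit:
{"name": "carry_out", "arguments": {
  "moves": [
    [0,0,0.08,0],
    [0,0,0.08,0],
    [0,0,0.08,0],
    [0,0,0.08,0],
    [0,0,0.08,0],
    [0,0,0.08,0]
  ]
}}

```text
time_s: 11.05
tool_pos: [0.5097, -0.2318, 0.2119]
tool_rot: [-163.2, 88.6, -166.7]
force: [-2.8, 1.8, 5.0]
grip_width: 0.0003
```

Emit:
{"name": "carry_out", "arguments": {
  "moves": [
    [0,0,0.06,0],
    [0,0,0.06,0],
    [0,0,0.06,0],
    [0,0,0.06,0],
    [0,0,0.06,0],
    [0,0,0.06,0]
  ]
}}

```text
time_s: 11.65
tool_pos: [0.5102, -0.2319, 0.2172]
tool_rot: [-162.8, 88.7, -166.3]
force: [-2.0, 1.7, 5.6]
grip_width: 0.0007
```

Emit:
{"name": "carry_out", "arguments": {
  "moves": [
    [0,0,0.05,0],
    [0,0,0.05,0],
    [0,0,0.05,0],
    [0,0,0.05,0],
    [0,0,0.05,0],
    [0,0,0.05,0]
  ]
}}

```text
time_s: 12.25
tool_pos: [0.5108, -0.2319, 0.222]
tool_rot: [-161.8, 88.7, -165.3]
force: [-2.8, 1.0, 5.2]
grip_width: 0.0006
```

Emit:
{"name": "carry_out", "arguments": {
  "moves": [
    [0,0,0.05,0],
    [0,0,0.05,0],
    [0,0,0.05,0],
    [0,0,0.05,0],
    [0,0,0.05,0],
    [0,0,0.05,0]
  ]
}}

```text
time_s: 12.85
tool_pos: [0.5114, -0.2319, 0.224]
tool_rot: [-159.8, 88.8, -163.3]
force: [-0.1, -1.0, -0.4]
grip_width: 0.0007
```

Contact force has dropped to zero at tip height 42 mm, the pedal's rest height. I'll back off upwards and outwards, then check.

Emit:
{"name": "carry_out", "arguments": {
  "moves": [
    [0,0,0.1,0],
    [0,0,0.3,0],
    [-0.2,0,1,0],
    [-0.2,0,2,0],
    [-0.2,0,2.5,0],
    [0,0,2.5,0],
    [0,0,2.5,0],
    [0,0,2.5,0],
    [0,0,2.5,0],
    [0,0,2,0],
    [0,0,0,0],
    [0,0,0,0]
  ]
}}

```text
time_s: 14.05
tool_pos: [0.5019, -0.2313, 0.4169]
tool_rot: [-150.4, 89.0, -154.0]
force: [-0.4, -0.1, -0.5]
grip_width: 0.0006
```

Run:
```python
from h import *
o=sensors.get_obs();print(o['time_s'],o['tool_pos'],o['force'])
A=shot('scene','s5.png');B=shot('side','d5.png')
for n,x,c in(('scene',A,(210,130)),('side',B,(210,150))):
    g0=cv2.imread(f'pics/{n[0] if n=="scene" else "d"}2.png',0);g1=cv2.cvtColor(x,cv2.COLOR_RGB2GRAY)
    # rear half of the bin, unoccluded by the hand
    r=(slice(200,262),slice(285,335)) if n=='scene' else (slice(225,285),slice(255,330))
    print(n,cv2.phaseCorrelate(np.float32(g0[r]),np.float32(g1[r]),cv2.createHanningWindow((r[1].stop-r[1].start,r[0].stop-r[0].start),cv2.CV_32F)))
cv2.imwrite('pics/c5.png',cv2.resize(np.hstack([A[130:270,220:360],B[150:290,220:360]])[:,:,::-1],(800,400),interpolation=2))
```

```text
14.05 [ 0.50193587 -0.23129782  0.41687518] [-0.36882078 -0.14712223 -0.51639847]
scene ((-0.028212744565252024, 0.020375923351046765), 0.9861045278608799)
side ((0.5362615084520073, -0.03195717717834157), 0.9911093078719245)
```

View pics/c5.png

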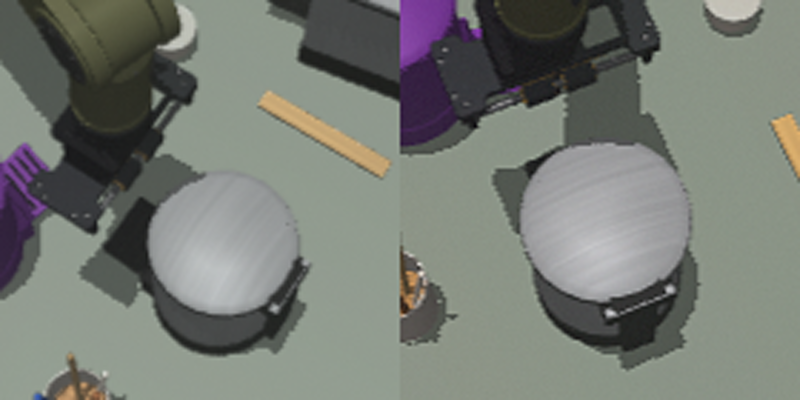

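The lid is shut, the bin is where it was (image shift no more than about 0.5 px, 1–2 mm), and the hand is clear.

```bash
python3 -c "
from cell import env; print(env.sign_off())"
```

```text
the job is handed in; nothing more can be done
None
```

I pressed the steel round bin's pedal to its stop with closed fingertips and held it there for about 4 s with the lid wide open. I then eased it up over about 3.5 s, at roughly 10 mm/s at the pad. I stayed on the pedal until the contact force fell to zero at its rest height, then lifted clear and handed the job in. `env.sign_off()` gave no verdict.

**Last checks:**
- **Lid and bin:** the lid looks fully shut in both views. The bin's image shift against before pressing was 0.03 px in the scene view and 0.54 px in the side view, about 1–2 mm.
- **Other objects:** the slat, and the parts of the tub, tin and square bin in the crops, look unmoved by eye; I did not measure them. The square bin's lid was mostly outside the last crops, but the arm never went near that bin after the start.
- **Forces:** the highest force read was about 30 N, briefly on reaching the stop. The force was about zero at the end.

**Disagreements:**
- The two measurements of the pedal's front edge differed by about 6 mm (scene 0.501, wrist 0.495), so I aimed between them.
- The hand drifted up to about 2 cm from its target during the descent, and I corrected that before touching the pedal.

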